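# Put the dip probes away in their storage tubes

### The arm

A 6-joint arm with a two-finger parallel gripper is mounted at the origin on the work surface. World frame = base frame: x ahead of the robot, y to its left, z up, the work surface at z = 0. Lengths are in m, angles in degrees, forces in N, time in s.
With the tool pointing down it reaches from about 0.3 to 0.75 m from the base axis. Payload 8.5 kg.
Tool frame: the origin (TCP) lies midway between the tips of the shut fingers; the grasp point (between the pads) lies 19 mm behind it (env.grasp_offset is the distance from the TCP to the grasp point, in m); z points along the fingers, y is the line along which they close (so a half turn about z gives the same grasp; the last joint's range is limited). The gripper opens to 85 mm and grips with 20 to 120 N. Pads are 22 mm wide; open, the fingers measure 114 mm over their backs; the gripper's body (76 mm by 85 mm) begins 54 mm behind the grasp point. The pads swing forward as they close: fully open they stand 13 mm farther back than shut.
Start: joints at [-76.908, 21.807, 74.336, -0, 83.858, -12.336], TCP at [0.236, -0.497, 0.231] pointing down, gripper open.
Joint ranges: [-178.18, 178.18], [-50.72, 133.34], [12.68, 142.11], [-81.47, 261.47], [9.98, 163.14], [-165.26, 165.26]. Speed limits (degrees/s): [136.94, 136.94, 180, 180, 180, 180].

### API

Orientations are given as a 3x3 rotation matrix whose columns are the frame's x, y, z axes.
In Python, from rig import env gives the robot as it stands.
- The arm moves only by the tool servo_tool, never from a script. Its argument "deltas" is text: rows parted by semicolons, each of 7 numbers parted by spaces: the opening, from 0 (shut) to 1 (fully open), then the shift along the tool's x, y, z in mm, then the turn, a rotation vector about the tool's x, y, z in rad. A call has 1 to 8 rows; each row shifts and turns the commanded pose from where the row before left it, along the tool's axes as they then stand; what a row does not reach is not made up. A row lasts 1/12 s, in which the tool goes at most 41.7 mm and 7.16 degrees, less where a joint would pass 70% of its speed; a pose out of reach is approached as far as the arm can. A call is refused whole if a number of a shift passes 41.7 or a number of a turn 0.125, either way. A call with a gripper value outside its range is refused whole. The fingers move at their own pace and stop on an object; "newtons" is the grip in N (left out, the last holds). Time passes only in rows, so rows that do not move let the fingers close. It gives the time, the measured TCP pose, the force, the opening and the grip force at its end, in the units of the state.
- env.observe(): the state, without advancing time (a new reading comes with each control period).
- env.get_image(name): name is "side" or "top" or "wrist"; returns a dict with "img" (384x512x3 uint8, red, green, blue), "depth" (384x512 float32, m along the optical axis (not along the pixel's ray), 0 where there is no reading), "camera_matrix" (3x3 intrinsics, pixels), "world_to_cam" (4x4, takes a point from world to camera coordinates). Camera axes: x right, y down, z forward; pixel columns grow to the right and rows downward; lengths in m; the calibration is good to about 2 mm. The wrist camera is an equidistant fisheye: a pixel r from the principal point sees the ray r / f radians off the axis. A picture is of the moment at which its call begins.
- env.close_job(): hands the job in; it is judged then, once.
Trained networks look in a picture, given as the dict that the camera call returned (one of the last four; its "shot" number tells which), for a name from the list of things; names that differ only in an ending like _2 or _b are one class to them, and where a whole thing is asked for, a point or a joint stands for the part that bears it (a point fixed in the world has none). Each returns a list of dicts, best first, with "conf" (0 to 1); they miss things now and then, are a little off and sometimes report something else, mostly with a low value. They report only what shows in the picture. A call takes as long as a camera call. They do not tell look-alikes from the thing itself.
- env.spot_in(name, picture): "bbox" ([centre column, centre row, width, height] in pixels, round what is visible of it).
- env.spot_point(name, picture): "uv" ([column, row] in pixels: a listed point, or the origin of a listed thing).
The state is a dict: "time_s": time; "q": joint angles; "qvel": joint speeds; "joint_efforts": joint torques, N m; "position": TCP position; "tool_rot": TCP orientation; "ft_force": force on the tool from outside, world axes, zero at the start; "wrist_torque": the same for the moment, N m; "grip_width": finger opening in m; "gripper_force": force on a finger pad.
Only numpy, scipy, OpenCV 4.12 (cv2) and the standard library are available. Lean on these libraries where they do the work, as an engineer would, in place of code of your own. Each camera call takes 0.05 s, during which the arm holds its last target. There are 200 camera calls.

### The job

Lift the lid off the two storage tubes and set it down flat on the bench, right way up. Then take the two dip probes from the sloping rest and stand one in each tube, steel end down and black grip up, each resting on the tube's bottom. Leave the bottle, the beaker and the vial tray where they are.

Things in the scene. Friction and masses are not known exactly. Their poses are not given: they have to be found in the camera images.
- holder: Fixed holder: grey base 60 x 130 x 5 mm with two upright white square tubes, open at the top, 80 mm apart along its y axis (y = -40 and +40 mm). Tubes 36 x 36 mm outside, 28 x 28 mm inside; inner floor 5 mm, rim 100 mm above the bench. Origin: centre of its underside, on the bench; z up. Turned about z by up to 0.3 rad.
- tube_right (a point): Centre of the inner floor of the tube at the holder's y = -40 mm, 5 mm above the bench; the bore is 28 x 28 mm and 95 mm deep. Axes as the holder's.
- tube_left (a point): Centre of the inner floor of the tube at the holder's y = +40 mm, 5 mm above the bench; the bore is 28 x 28 mm and 95 mm deep. Axes as the holder's.
- lid: Loose black lid, 0.12 kg, over both tubes: plate 46 x 126 x 5 mm (x, y, z), two bosses 22 x 22 mm, 8 mm deep, below it in the tube mouths, and a block handle 34 x 16 mm (x, y) on its middle, from 5 to 41 mm above the origin. Origin: centre of the plate's underside (100 mm up on the tubes, 8 mm up when standing on the bench on its bosses); z up.
- rest: Fixed aluminium rest: base 120 x 140 x 6 mm with two channels, 110 mm apart along its y axis (y = -55, +55 mm), leaning 30 degrees from vertical towards its +x. Each cradles the lower 85 mm of a probe's shaft; the black grips stick out free above, their middles at x = +22 mm, 139 mm above the bench. Origin: centre of its underside, on the bench; z up; turned about z by up to 0.25 rad.
- probe_1: Loose dip probe, 0.1 kg, 160 mm long: round steel shaft 12 mm thick, 110 mm long, then a round black grip 20 mm thick, 50 mm long. Origin: centre of the flat steel tip; z runs from tip to grip, whose middle is 135 mm from the origin. Starts in one of the rest's channels, grip up and away from the robot, 30 degrees from vertical. The two probes are alike; either may go in either tube.
- probe_2: The second dip probe, the same as probe_1, in the rest's other channel.
- reagent_bottle: Amber capped bottle, 64 mm in diameter, 140 mm tall, standing beyond the work. Origin: centre of its underside. Leave it alone.
- beaker: Empty clear cup-shaped beaker, 68 mm across the rim, 85 mm tall, at the left side. Origin: centre of its underside. Leave it alone.
- vial_tray: White open divided tray, 100 x 120 x 35 mm, at the right side. Origin: centre of its underside. Leave it alone.
Mind the look-alikes: they are no part of the job. Leave any turquoise or yellow look-alike of the lid alone.

How it is judged (in metres and radians):
On the way, in this order (a step that is already met when the one before it is completed fails the run):
1. the lid is held in the fingers, lifted clear of the tubes (height (world z) of lid above 0.115 m and contact force between the fingers and lid above 0.5 N), for 0.1 s.
2. the lid lies flat on the bench, right way up, let go (height (world z) of lid between 0 and 0.02 m and angle between lid's own z axis and vertical below 0.15 rad and linear speed of lid below 0.03 m/s and contact force between the fingers and lid below 0.1 N), for 0.2 s.
At the end, for the whole second after the job is handed in: One probe in each tube, grip up: tip under 8 mm above the tube floor and within 18 mm of the tube's centre, leaning under 20 degrees; the lid right way up on the bench, origin 0 to 20 mm high, tilted under 8 degrees; all at rest (under 30 mm/s) (height (world z) of lid between 0 and 0.02 m and angle between lid's own z axis and vertical below 0.15 rad and linear speed of lid below 0.03 m/s and (((z of probe_1 in the frame of tube_left below 0.008 m and horizontal distance between probe_1 and tube_left below 0.018 m and angle between probe_1's own z axis and vertical below 0.35 rad and linear speed of probe_1 below 0.03 m/s) and (z of probe_2 in the frame of tube_right below 0.008 m and horizontal distance between probe_2 and tube_right below 0.018 m and angle between probe_2's own z axis and vertical below 0.35 rad and linear speed of probe_2 below 0.03 m/s)) or ((z of probe_1 in the frame of tube_right below 0.008 m and horizontal distance between probe_1 and tube_right below 0.018 m and angle between probe_1's own z axis and vertical below 0.35 rad and linear speed of probe_1 below 0.03 m/s) and (z of probe_2 in the frame of tube_left below 0.008 m and horizontal distance between probe_2 and tube_left below 0.018 m and angle between probe_2's own z axis and vertical below 0.35 rad and linear speed of probe_2 below 0.03 m/s)))); the robot touches nothing.
It fails at once if the bottle is moved by more than 30 mm or tipped over (distance of reagent_bottle from where it was at the start of the episode above 0.03 m or angle between reagent_bottle's own z axis and vertical above 0.5 rad).
It fails at once if the beaker is moved by more than 30 mm or tipped over (distance of beaker from where it was at the start of the episode above 0.03 m or angle between beaker's own z axis and vertical above 0.5 rad).
It fails at once if the vial tray is moved by more than 30 mm or tipped over (distance of vial_tray from where it was at the start of the episode above 0.03 m or angle between vial_tray's own z axis and vertical above 0.5 rad).
It also fails if it takes over 69 s, if anything falls off the work surface, if the arm or the gripper's body presses on something with over 40 N, if the wrist force passes 120 N, or if a joint passes its speed limit or range.

## Working session

There is one attempt and no reset: what is moved stays moved. The work goes in short steps, Python scripts to look and compute and a tool call to move; the robot and the scene stay as the last step left them, time stands still between calls to the robot, and variables do not carry over. Pictures are saved under pics/ and viewed, at most 10 in all, crops included, and the job is handed in when it is done.

Besides the shell and the picture viewer there is one more tool, called after ">>>" by a JSON object that holds its "method" and its "body". servo_tool: Moves the arm, as the interface text tells. Its arguments: {"type":"object","properties":{"deltas":{"type":"string"},"newtons":{"type":"number"}},"required":["deltas"]}

```bash
ls; mkdir -p pics
python3 - <<'E'
from rig import env
import cv2,numpy as np
s=env.observe();print(s['time_s'],s['position'],s['tool_rot'],s['grip_width'],env.grasp_offset)
ims=[]
for n in['top','side']:
    p=env.get_image(n);ims.append(p['img'])
    print(n,p['camera_matrix'].tolist(),np.round(p['world_to_cam'],4).tolist())
    for o in['holder','lid','rest','probe_1','reagent_bottle','beaker','vial_tray']:
        print(o,[(np.round(d['bbox']).tolist(),round(d['conf'],2)) for d in env.spot_in(o,p)][:4],[(np.round(d['uv'],1).tolist(),round(d['conf'],2)) for d in env.spot_point(o,p)][:4])
    cv2.imwrite(f'pics/{n}.png',p['img'][...,::-1]);np.savez(f'{n}.npz',**p)
cv2.imwrite('pics/both.png',cv2.resize(np.vstack(ims),None,fx=.78,fy=.78)[...,::-1])
E
```

```text
pics
0.0 [ 0.23609234 -0.49642126  0.23070485] [[ 9.03117164e-01  4.29394075e-01 -3.41800740e-04]
 [ 4.29394095e-01 -9.03116047e-01  1.45464810e-03]
 [ 3.15931541e-04 -1.46048488e-03 -9.99998884e-01]] 0.08508679006727672 0.0187
top [[373.81597916990023, 0.0, 253.8885013990716], [0.0, 373.81597916990023, 198.30065592767156], [0.0, 0.0, 1.0]] [[0.0276, -0.9996, 0.0102, -0.0144], [-0.9814, -0.0291, -0.19, 0.5327], [0.1902, -0.0048, -0.9817, 1.1993], [0.0, 0.0, 0.0, 1.0]]
holder [([308.0, 199.0, 37.0, 17.0], 0.58)] [([307.0, 193.9], 0.53), ([379.8, 210.4], 0.47)]
lid [([314.0, 192.0, 41.0, 20.0], 0.91), ([380.0, 264.0, 29.0, 16.0], 0.89), ([307.0, 239.0, 36.0, 29.0], 0.86), ([354.0, 146.0, 19.0, 35.0], 0.79)] [([307.0, 238.8], 0.86), ([352.9, 146.5], 0.76), ([308.5, 155.0], 0.71), ([372.3, 266.0], 0.68)]
rest [([207.0, 182.0, 38.0, 36.0], 0.91)] [([209.2, 179.7], 0.77), ([320.8, 196.1], 0.23)]
probe_1 [([187.0, 176.0, 14.0, 35.0], 0.6), ([220.0, 171.0, 14.0, 32.0], 0.47)] [([220.6, 189.4], 0.51), ([190.2, 191.0], 0.45)]
reagent_bottle [([259.0, 146.0, 15.0, 25.0], 0.92)] [([258.8, 147.9]
[... 503 characters left out ...]
([272.0, 137.0, 30.0, 17.0], 0.58), ([251.0, 161.0, 32.0, 19.0], 0.56), ([316.0, 202.0, 30.0, 17.0], 0.53)] [([319.0, 202.4], 0.88), ([287.2, 160.4], 0.78), ([251.5, 160.3], 0.78), ([267.7, 138.3], 0.72)]
rest [([203.0, 234.0, 60.0, 52.0], 0.86)] [([201.4, 234.5], 0.68)]
probe_1 [([190.0, 226.0, 30.0, 45.0], 0.6), ([212.0, 199.0, 32.0, 49.0], 0.49)] [([222.7, 220.7], 0.76), ([201.0, 249.4], 0.73), ([212.9, 184.9], 0.37)]
reagent_bottle [([212.0, 173.0, 24.0, 37.0], 0.58), ([284.0, 179.0, 30.0, 32.0], 0.19)] [([214.3, 186.0], 0.8)]
beaker [([159.0, 308.0, 30.0, 39.0], 0.75)] [([161.7, 317.2], 0.87)]
vial_tray [([330.0, 152.0, 33.0, 32.0], 0.6)] [([331.3, 153.7], 0.69), ([161.6, 318.9], 0.59)]
```

View pics/both.png

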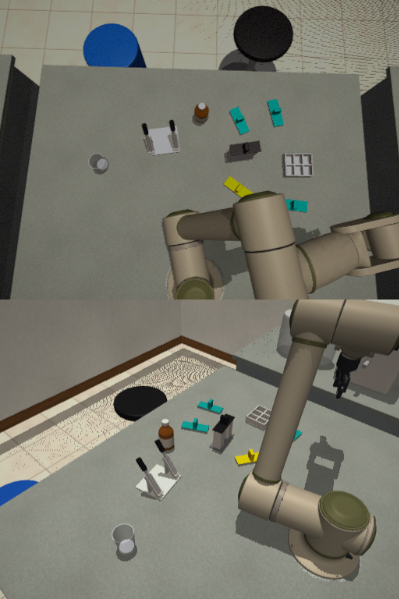

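Run:
```python
import cv2,numpy as np
a=cv2.imread('pics/top.png')[120:290,150:420]; b=cv2.imread('pics/side.png')[110:290,150:370]
a=cv2.resize(a,(750,472),interpolation=3)
cv2.imwrite('pics/topc.png',a)
```

```text
(no output)
```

View pics/topc.png

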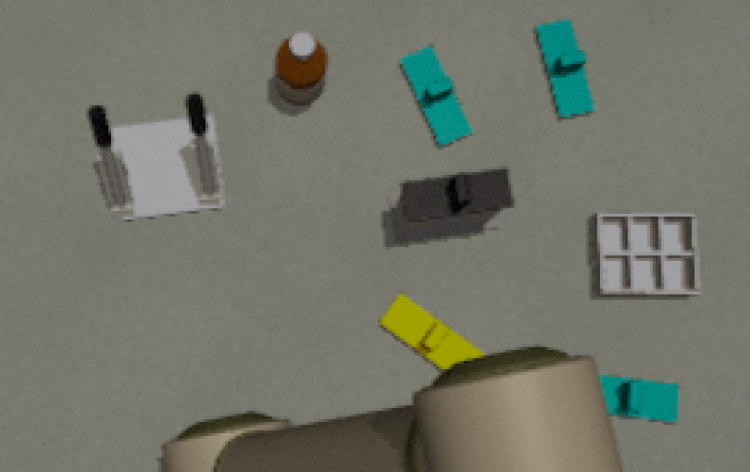

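The black lid on the tubes is at top (314,192). The turquoise ones at (307,155), (354,146), (376,264) and the yellow one at (307,239) lie on the bench. Only the black one, on the tubes, fits the description, and the crop confirms it. The probes are in the rest at (187,176) and (220,171).

```bash
cat > h.py <<'E'
import numpy as np,cv2
def cloud(p,box):
    u0,v0,u1,v1=box
    v,u=np.mgrid[v0:v1,u0:u1];d=p['depth'][v0:v1,u0:u1];K=p['camera_matrix']
    c=np.stack([(u-K[0,2])/K[0,0]*d,(v-K[1,2])/K[1,1]*d,d,np.ones_like(d)],-1)
    w=(c@np.linalg.inv(p['world_to_cam']).T)[...,:3]
    return w[d>0],p['img'][v0:v1,u0:u1][d>0].astype(int),np.stack([u,v],-1)[d>0]
def proj(p,X):
    c=np.asarray(X)@p['world_to_cam'][:3,:3].T+p['world_to_cam'][:3,3];K=p['camera_matrix']
    return c[...,:2]/c[...,2:]*K[0,0]+K[:2,2]
def rect(P):
    r=cv2.minAreaRect((P[:,:2]*1000).astype(np.float32));b=cv2.boxPoints(r)
    e=[b[1]-b[0],b[2]-b[1]];l=max(e,key=np.linalg.norm)
    a=np.degrees(np.arctan2(l[1],l[0]))%180
    return np.round(r[0],1),np.round(r[1],1),round(a,1)
E
python3 - <<'E'
import numpy as np
from h import *
for n,lb,rb in[('top',(285,175,345,215),(175,145,240,205)),('side',(265,140,310,205),(160,175,240,265))]:
    p=dict(np.load(n+'.npz'))
    w,c,_=cloud(p,lb);
    m=(w[:,2]>.093)&(w[:,2]<.115);print(n,'plate',m.sum(),rect(w[m]),w[m,2].mean(),'std',w[m].std(0))
    m=(w[:,2]>.125);print('handle',m.sum(),w[m].mean(0),rect(w[m]),np.percentile(w[m,2],90))
    w,c,_=cloud(p,rb)
    m=(abs(w[:,2]-.006)<.005)&(c.sum(1)>480);print('restbase',m.sum(),rect(w[m]))
    m=(w[:,2]>.11)&(c.sum(1)<200);g=w[m];s=g[:,1]>np.median(g[:,1])
    med=(g[:,1].max()+g[:,1].min())/2
    for q in(g[g[:,1]>med],g[g[:,1]<=med]):print('grip',len(q),q.mean(0).round(4),q.min(0).round(4),q.max(0).round(4))
    print('nets', [proj(p,[0,0,0]).round(1)])
E
```

```text
top plate 477 (array([ 556. , -191.4]), array([ 46. , 127.2]), np.float32(100.0)) 0.10607877293906688 std [0.01498116 0.03837106 0.00235645]
handle 64 [ 0.55460791 -0.1893093   0.1401701 ] (array([ 555.5, -190.2]), array([33.3, 15.2]), np.float32(9.7)) 0.14389620026999478
restbase 610 (array([604.5, 156.5]), array([113.7, 124.3]), np.float32(99.1))
grip 84 [0.6128 0.2179 0.1471] [0.5967 0.2094 0.1124] [0.6339 0.2277 0.1692]
grip 78 [0.6313 0.11   0.1488] [0.6136 0.102  0.1234] [0.6499 0.1196 0.1668]
nets [array([249.4, 364.3])]
side plate 283 (array([ 555.2, -189.1]), array([ 47.4, 128.3]), np.float32(100.2)) 0.10460122718605301 std [0.01391914 0.03770428 0.00264396]
handle 63 [ 0.55334413 -0.18570468  0.13605479] (array([ 554.9, -187.5]), array([33.4, 18.2]), np.float32(20.9)) 0.14134808705720472
restbase 755 (array([603.9, 160.3]), array([123.5, 141.2]), np.float32(99.4))
grip 130 [0.6102 0.2235 0.1443] [0.5931 0.2108 0.1161] [0.6333 0.2323 0.1663]
grip 112 [0.628  0.1157 0.1441] [0.6104 0.1035 0.1204] [0.6514 0.1241 0.1642]
nets [array([413.3, 314.4])]
```

```bash
cat >> h.py <<'E'
from scipy.spatial.transform import Rotation as Ro
def Rt(yaw,lean=0):
    # tool x along yaw, pointing down, then tool z opposed to an axis leaning by `lean` towards yaw
    y,l=np.radians(yaw),np.radians(lean)
    a=np.array([np.cos(y)*np.sin(l),np.sin(y)*np.sin(l),np.cos(l)]);Y=np.array([np.sin(y),-np.cos(y),0])
    return np.stack([np.cross(Y,-a),Y,-a],1)
def go(s,pos,R=None):
    T=s['tool_rot'];d=T.T@(np.array(pos)-s['position'])*1000
    print('t',round(s['time_s'],2),'tool shift mm',d.round(1),'w',s['grip_width'].__round__(4), 'F',np.round(s['ft_force'],1))
    if R is not None: print(' turn rotvec',Ro.from_matrix(T.T@R).as_rotvec().round(4),'shift seen after turn',(R.T@(np.array(pos)-s['position'])*1000).round(1))
E
python3 - <<'E'
from h import *
p=dict(np.load('top.npz'))
from rig import env
go(env.observe(),[.5555,-.1895,.20],Rt(10))
for n,b in[('bottle',(245,130,272,162)),('lk',(290,225,325,255)),('beak',(105,195,142,222))]:
    w,c,_=cloud(p,b);w=w[w[:,2]>.012];print(n,rect(w),w[:,2].max())
E
```

```text
t 1.5 tool shift mm [ 420.3 -140.3   31.3] w 0.0856 F [-0.3  0.   0.9]
 turn rotvec [ 0.     -0.      0.2693] shift seen after turn [ 367.8 -247.1   31.3]
bottle (array([715.7,  -7.8]), array([57.1, 62.4]), np.float32(98.2)) 0.14724049861735367
lk (array([ 363.3, -151.1]), array([122.2, 127.8]), np.float32(145.3)) 0.6688118238333848
beak (array([486.7, 421.5]), array([66.4, 63.8]), np.float32(88.4)) 0.09077926747097353
```

>>> {"method": "servo_tool", "body": {"deltas": "1 35 -11.7 0 0 0 0;1 35 -11.7 0 0 0 0;1 35 -11.7 0 0 0 0;1 35 -11.7 0 0 0 0;1 35 -11.7 0 0 0 0;1 35 -11.7 0 0 0 0;1 35 -11.7 0 0 0 0;1 35 -11.7 0 0 0 0", "newtons": 60}}

```text
time_s: 2.17
position: [0.4499, -0.2905, 0.2315]
tool_rot: [[0.903, 0.429, 0.0], [0.429, -0.903, -0.0], [0.0, 0.0, -1.0]]
ft_force: [1.1, -1.4, 0.2]
grip_width: 0.0855
gripper_force: 0.0
```

>>> {"method": "servo_tool", "body": {"deltas": "1 35 -11.7 0 0 0 0;1 35 -11.7 0 0 0 0;1 35 -11.7 0 0 0 0;1 35 -11.7 0 0 0 0;1 0 0 10 0 0 0.09;1 0 0 10 0 0 0.09;1 0 0 10 0 0 0.09;1 0 0 0 0 0 0"}}

```text
time_s: 2.83
position: [0.5547, -0.1889, 0.1994]
tool_rot: [[0.985, 0.17, -0.003], [0.17, -0.985, 0.002], [-0.003, -0.002, -1.0]]
ft_force: [-0.9, 0.3, -1.0]
grip_width: 0.0854
gripper_force: 0.0
```

>>> {"method": "servo_tool", "body": {"deltas": "1 0.5 0.5 25 0 0 0;1 0 0 25 0 0 0;1 0 0 20 0 0 0;1 0 0 12 0 0 0;1 0 0 7 0 0 0;1 0 0 0 0 0 0"}}

```text
time_s: 3.33
position: [0.5554, -0.19, 0.1115]
tool_rot: [[0.985, 0.174, -0.002], [0.174, -0.985, 0.001], [-0.001, -0.001, -1.0]]
ft_force: [0.1, -0.2, 0.8]
grip_width: 0.0853
gripper_force: 0.0
```

>>> {"method": "servo_tool", "body": {"deltas": "0 0 0 0 0 0 0;0 0 0 0 0 0 0;0 0 0 0 0 0 0;0 0 0 0 0 0 0;0 0 0 0 0 0 0;0 0 0 0 0 0 0;0 0 0 0 0 0 0;0 0 0 0 0 0 0"}}

```text
time_s: 4.0
position: [0.556, -0.1901, 0.1129]
tool_rot: [[0.985, 0.173, 0.001], [0.173, -0.985, -0.001], [0.001, 0.001, -1.0]]
ft_force: [0.4, -0.1, 4.2]
grip_width: 0.0147
gripper_force: 59.2
```

>>> {"method": "servo_tool", "body": {"deltas": "0 0 0 -6 0 0 0;0 0 0 -12 0 0 0;0 0 0 -15 0 0 0;0 0 0 -15 0 0 0;0 0 0 0 0 0 0;0 0 0 0 0 0 0"}}

```text
time_s: 4.5
position: [0.5558, -0.19, 0.1604]
tool_rot: [[0.985, 0.173, 0.001], [0.173, -0.985, -0.0], [0.0, 0.0, -1.0]]
ft_force: [0.0, 1.0, -1.0]
grip_width: 0.0152
gripper_force: 58.5
```

>>> {"method": "servo_tool", "body": {"deltas": "0 -4 -15 0 0 0 0;0 -9 -33 0 0 0 0;0 -10 -35 0 0 0 0;0 -10 -35 0 0 0 0;0 -10 -35 0 0 0 0;0 -10 -35 0 0 0 0;0 -9 -32 0 0 0 0;0 -4 -15 0 0 0 0"}}

```text
time_s: 5.17
position: [0.4472, 0.033, 0.1592]
tool_rot: [[0.985, 0.175, -0.003], [0.175, -0.985, 0.001], [-0.003, -0.002, -1.0]]
ft_force: [0.7, 0.0, -0.9]
grip_width: 0.0153
gripper_force: 58.7
```

>>> {"method": "servo_tool", "body": {"deltas": "0 0 0 10 0 0 0;0 0 0 25 0 0 0;0 0 0 30 0 0 0;0 0 0 30 0 0 0;0 0 0 20 0 0 0;0 0 0 10 0 0 0;0 0 0 5 0 0 0;0 0 0 0 0 0 0"}}

```text
time_s: 5.83
position: [0.4492, 0.0302, 0.029]
tool_rot: [[0.985, 0.173, -0.003], [0.173, -0.985, 0.001], [-0.003, -0.001, -1.0]]
ft_force: [-0.3, -0.4, -0.5]
grip_width: 0.0148
gripper_force: 58.8
```

>>> {"method": "servo_tool", "body": {"deltas": "0 0 0 3 0 0 0;0 0 0 2 0 0 0;0 0 0 2 0 0 0;0 0 0 1 0 0 0;0 0 0 0 0 0 0"}}

```text
time_s: 6.25
position: [0.4501, 0.0301, 0.0224]
tool_rot: [[0.985, 0.173, 0.0], [0.173, -0.985, -0.0], [0.0, 0.0, -1.0]]
ft_force: [-0.5, -0.3, -1.0]
grip_width: 0.015
gripper_force: 58.8
```

>>> {"method": "servo_tool", "body": {"deltas": "0 0 0 1 0 0 0;0 0 0 1 0 0 0;0 0 0 0 0 0 0"}}

```text
time_s: 6.5
position: [0.4503, 0.0301, 0.0209]
tool_rot: [[0.985, 0.173, 0.001], [0.173, -0.985, -0.0], [0.001, 0.0, -1.0]]
ft_force: [-1.7, 0.7, 5.6]
grip_width: 0.0151
gripper_force: 59.7
```

>>> {"method": "servo_tool", "body": {"deltas": "1 0 0 0 0 0 0;1 0 0 0 0 0 0;1 0 0 0 0 0 0;1 0 0 0 0 0 0;1 0 0 0 0 0 0;1 0 0 0 0 0 0;1 0 0 0 0 0 0"}}

```text
time_s: 7.08
position: [0.4501, 0.0301, 0.0203]
tool_rot: [[0.985, 0.173, -0.0], [0.173, -0.985, 0.0], [-0.0, -0.0, -1.0]]
ft_force: [-0.1, -0.4, -0.2]
grip_width: 0.0851
gripper_force: 0.0
```

>>> {"method": "servo_tool", "body": {"deltas": "1 0 0 -15 0 0 0;1 0 0 -30 0 0 0;1 0 0 -40 0 0 0;1 0 0 -40 0 0 0;1 0 0 -40 0 0 0;1 0 0 -40 0 0 0;1 0 0 -40 0 0 0;1 0 0 0 0 0 0"}}

```text
time_s: 7.75
position: [0.4522, 0.0298, 0.2724]
tool_rot: [[0.985, 0.173, 0.013], [0.173, -0.985, -0.003], [0.012, 0.005, -1.0]]
ft_force: [0.2, -0.1, 0.3]
grip_width: 0.0853
gripper_force: 0.0
```

Run:
```python
from h import *
from rig import env
ims=[];
for n in['top','side']:
    p=env.get_image(n);np.savez(n+'2.npz',**p);ims.append(p['img'])
    q=proj(p,[[.45,.03,.008],[.5555,-.19,.1]]);print(n,q.round())
    u,v=q[0].astype(int);w,c,_=cloud(p,(u-40,v-35,u+40,v+35))
    m=(w[:,2]<.024)&(w[:,2]>.006)&(c.sum(1)<200);print('lid',m.sum(),rect(w[m]),w[m,2].mean())
    u,v=q[1].astype(int);w,c,_=cloud(p,(u-35,v-30,u+35,v+40))
    m=(w[:,2]>.09)&(w[:,2]<.115);print('rims',m.sum(),rect(w[m]),w[m,2].mean())
    med=np.median(w[m,1])
    for k in(w[m][w[m,1]>-.19],w[m][w[m,1]<=-.19]): print('  tube',rect(k))
a=cv2.resize(ims[0][110:300,150:420],(540,380));b=cv2.resize(ims[1][110:300,110:380],(540,380))
cv2.imwrite('pics/2.png',cv2.resize(np.vstack([a,b]),None,fx=.78,fy=.78)[...,::-1])
go(env.observe(),[.45,.03,.25])
```

```text
top [[245. 224.]
 [313. 190.]]
lid 311 (array([447.7,  39.5]), array([ 45.8, 104.5]), np.float32(99.5)) 0.013537691991108596
rims 149 (array([ 556. , -190.5]), array([ 37.1, 116.5]), np.float32(99.8)) 0.0993276242189445
  tube (array([ 549. , -151.3]), array([36.4, 36.8]), np.float32(99.4))
  tube (array([ 562.9, -230. ]), array([36.8, 36.8]), np.float32(8.8))
side [[269. 232.]
 [287. 159.]]
lid 398 (array([449.4,  29.5]), array([ 46.6, 131.2]), np.float32(100.0)) 0.01281103500328828
rims 169 (array([ 554.4, -189.3]), array([ 37.9, 121.9]), np.float32(100.2)) 0.09640971486826846
  tube (array([ 547.9, -148.9]), array([37.3, 40.2]), np.float32(102.3))
  tube (array([ 561.3, -228.7]), array([37.6, 41.8]), np.float32(102.0))
t 7.85 tool shift mm [-0.3 -0.  16.1] w 0.0853 F [-0.8  0.1 -0.8]
```

View pics/2.png

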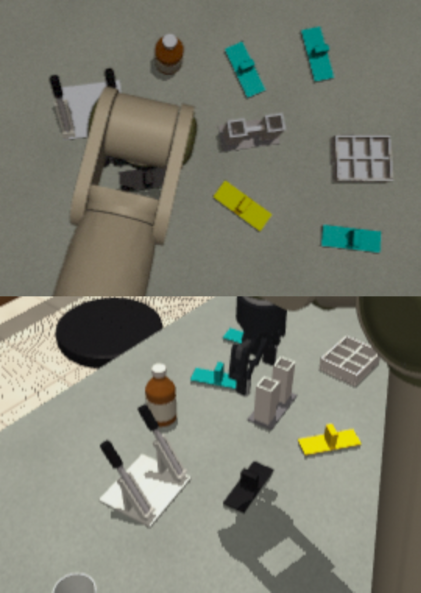

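Picture: the lid lies flat, handle up, side crop (248,487). The tubes are open at top crop (236,127) and (272,122). The probes are still in the rest.

Run:
```python
from h import *
from rig import env
s=env.observe();R=Rt(9.5,30);a=-R[:,2]
for m in([.6346,.1088,.139],[.6168,.2174,.139]):
    g=np.array(m)-.016*a;print(g.round(4),(g+.08*a).round(4));go(s,g+.08*a,R)
```

```text
[0.6267 0.1075 0.1251] [0.6662 0.1141 0.1944]
t 7.85 tool shift mm [227.  -45.5  72.2] w 0.0853 F [-0.8  0.1 -0.8]
 turn rotvec [ 0.003  -0.5261  0.0076] shift seen after turn [232.3 -47.3 -51.3]
[0.6089 0.2161 0.1251] [0.6484 0.2227 0.1944]
t 7.85 tool shift mm [ 228.2 -155.6   72.1] w 0.0853 F [-0.8  0.1 -0.8]
 turn rotvec [ 0.003  -0.5261  0.0076] shift seen after turn [ 232.6 -157.3  -51.5]
```

>>> {"method": "servo_tool", "body": {"deltas": "1 0 0 0 0 -0.105 0;1 0 0 0 0 -0.105 0;1 0 0 0 0 -0.105 0;1 0 0 0 0 -0.105 0;1 0 0 0 0 -0.106 0.008;1 0 -40 -35 0 0 0;1 40 -7 -35 0 0 0;1 40 0 0 0 0 0"}}

```text
time_s: 8.52
position: [0.5334, 0.0831, 0.2796]
tool_rot: [[0.856, 0.168, -0.489], [0.144, -0.986, -0.087], [-0.496, 0.005, -0.868]]
ft_force: [0.9, 0.1, 0.8]
grip_width: 0.0858
gripper_force: 0.0
```

>>> {"method": "servo_tool", "body": {"deltas": "1 40 0 0 0 0 0;1 40 0 0 0 0 0;1 40 0 0 0 0 0;1 32 0 9 0 0 0;1 0 0 10 0 0 0;1 0 0 0 0 0 0"}}

```text
time_s: 9.02
position: [0.6513, 0.101, 0.1771]
tool_rot: [[0.847, 0.166, -0.504], [0.142, -0.986, -0.086], [-0.512, 0.002, -0.859]]
ft_force: [-0.1, -1.1, -0.5]
grip_width: 0.0855
gripper_force: 0.0
```

Run:
```python
from h import *
from rig import env
s=env.observe();R=Rt(9.5,30);print(s['q'],s['position'])
go(s,[.6267,.1075,.1251],R)
```

```text
[  0.4246687   51.79712142  31.91126976  -5.91583091 126.59116362
  78.64886174] [0.65127617 0.10102081 0.17710152]
t 9.02 tool shift mm [  6.7 -10.6  56.5] w 0.0855 F [-0.1 -1.1 -0.5]
 turn rotvec [0.0021 0.0136 0.    ] shift seen after turn [  5.9 -10.4  56.6]
```

>>> {"method": "servo_tool", "body": {"deltas": "1 6 -10.5 0 0 0.0136 0;1 0 0 20 0 0 0;1 0 0 20 0 0 0;1 0 0 12 0 0 0;1 0 0 4 0 0 0;1 0 0 0 0 0 0"}}

```text
time_s: 9.52
position: [0.6279, 0.1081, 0.1332]
tool_rot: [[0.86, 0.166, -0.482], [0.143, -0.986, -0.085], [-0.489, 0.004, -0.872]]
ft_force: [-0.1, -0.5, -0.4]
grip_width: 0.0857
gripper_force: 0.0
```

Run:
```python
from h import *
from rig import env
s=env.observe();go(s,[.6267,.1075,.1251],Rt(9.5,30))
p=env.get_image('wrist');q=env.get_image('side')
u,v=proj(q,[.63,.1,.13]).astype(int);b=q['img'][v-60:v+60,u-60:u+60]
cv2.imwrite('pics/3.png',np.hstack([cv2.resize(p['img'],None,fx=.8,fy=.8),cv2.resize(b,(307,307))])[...,::-1])
```

```text
t 9.52 tool shift mm [2.8 0.3 7.7] w 0.0857 F [-0.1 -0.5 -0.4]
 turn rotvec [ 0.0038 -0.0122 -0.0008] shift seen after turn [2.9 0.4 7.6]
```

View pics/3.png

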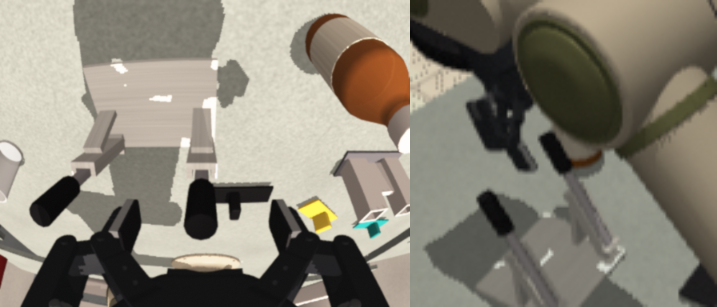

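Run:
```python
from h import *
from rig import env
s=env.observe();p=s['position'];T=s['tool_rot'];q=env.get_image('side')
o=proj(q,[.63,.1,.13]).astype(int)
f=lambda X:((proj(q,X)-o+60)*2.56+[410,0]).round()
print('tcp',f(p),'fingers tips open',f(p+T@[0,-.045,-.013]),f(p+T@[0,.045,-.013]),'gripmid,end',f([.6346,.1088,.139]),f(np.array([.6346,.1088,.139])-.025*T[:,2]))
box=(*(o-40),*(o+40));w,c,_=cloud(q,box);m=(c.sum(1)<150)&(w[:,2]>.1)
w=w[m]@T-p@T
for lo in(-60,-45,-30,-15,0,15): 
  k=w[(w[:,2]*1000>lo)&(w[:,2]*1000<lo+15)]*1000; k=k[abs(k[:,1])<25];print(lo,len(k),k.mean(0).round(1) if len(k) else '', k.min(0).round(1) if len(k) else '',k.max(0).round(1) if len(k) else '')
```

```text
tcp [560. 155.] fingers tips open [531. 170.] [577. 123.] gripmid,end [555. 150.] [545. 132.]
-60 0   
-45 11 [ -1.3  -6.2 -31.1] [ -8.1 -13.8 -32. ] [  5.4   1.7 -30.1]
-30 31 [ -5.2  -8.2 -22.7] [-11.5 -15.3 -29.3] [  4.6   4.9 -15.6]
-15 30 [-5.8 -7.5 -8. ] [-11.1 -13.9 -14.9] [ 1.1  3.2 -0.8]
0 29 [-6.1 -7.9  6.9] [-10.9 -15.9   0.6] [ 2.2  2.8 14.7]
15 3 [-5.6 -4.1 16.6] [-7.2 -9.1 16.4] [-2.8  0.7 16.7]
```

>>> {"method": "servo_tool", "body": {"deltas": "1 0 -1 4 0 0 0;1 0 0 3 0 0 0;0 0 0 0 0 0 0;0 0 0 0 0 0 0;0 0 0 0 0 0 0;0 0 0 0 0 0 0;0 0 0 0 0 0 0;0 0 0 0 0 0 0"}}

```text
time_s: 10.33
position: [0.6249, 0.1081, 0.1263]
tool_rot: [[0.86, 0.166, -0.482], [0.143, -0.986, -0.084], [-0.49, 0.003, -0.872]]
ft_force: [-0.4, -0.3, -0.7]
grip_width: 0.0189
gripper_force: 58.4
```

>>> {"method": "servo_tool", "body": {"deltas": "0 0 0 0 0 0 0;0 0 0 0 0 0 0"}}

```text
time_s: 10.5
position: [0.6248, 0.1081, 0.1263]
tool_rot: [[0.86, 0.166, -0.483], [0.143, -0.986, -0.084], [-0.49, 0.003, -0.872]]
ft_force: [1.2, 2.0, 2.8]
grip_width: 0.0188
gripper_force: 58.5
```

>>> {"method": "servo_tool", "body": {"deltas": "0 0 0 -5 0 0 0;0 0 0 -10 0 0 0;0 0 0 -15 0 0 0;0 0 0 -15 0 0 0;0 0 0 -15 0 0 0;0 0 0 -15 0 0 0;0 0 0 -15 0 0 0;0 0 0 -10 0 0 0"}}

```text
time_s: 11.17
position: [0.6736, 0.1163, 0.2144]
tool_rot: [[0.86, 0.166, -0.482], [0.143, -0.986, -0.085], [-0.489, 0.004, -0.872]]
ft_force: [0.6, 0.4, -1.0]
grip_width: 0.019
gripper_force: 58.5
```

Run:
```python
from h import *
from rig import env
s=env.observe();print(s['q'],s['position']);go(s,[.5622,-.2295,.30],Rt(10,0))
```

```text
[  1.47446926  54.15852725  20.3570284   -5.79131124 134.35859684
  79.01560552] [0.6735967  0.11629378 0.21440738]
t 11.17 tool shift mm [-187.   322.9    8.3] w 0.019 F [ 0.6  0.4 -1. ]
 turn rotvec [ 0.0019  0.5112 -0.009 ] shift seen after turn [-169.8  321.2  -85.6]
```

>>> {"method": "servo_tool", "body": {"deltas": "0 -25 0 -15 0 0.102 -0.002;0 -25 0 -15 0 0.102 -0.002;0 -25 0 -15 0 0.102 -0.002;0 -25 0 -15 0 0.102 -0.002;0 -25 0 -15 0 0.103 -0.001;0 0 0 0 0 0 0"}}

```text
time_s: 11.67
position: [0.5736, 0.1004, 0.3274]
tool_rot: [[0.985, 0.175, 0.009], [0.175, -0.985, -0.001], [0.008, 0.003, -1.0]]
ft_force: [0.4, -0.2, 0.0]
grip_width: 0.0185
gripper_force: 58.5
```

Run:
```python
from h import *
from rig import env
s=env.observe();print(s['position']);go(s,[.5622,-.2295,.27],Rt(10,0))
```

```text
[0.5736321  0.10036394 0.32739899]
t 11.67 tool shift mm [-69.3 322.6  57.8] w 0.0185 F [ 0.4 -0.2  0. ]
 turn rotvec [ 0.0028 -0.0082  0.0009] shift seen after turn [-68.5 322.9  57.4]
```

>>> {"method": "servo_tool", "body": {"deltas": "0 -4 20 0 0.003 -0.008 0;0 -9 40 5 0 0 0;0 -9 41 7 0 0 0;0 -9 41 8 0 0 0;0 -9 41 8 0 0 0;0 -9 41 8 0 0 0;0 -9 41 8 0 0 0;0 -7 35 7 0 0 0"}}

```text
time_s: 12.33
position: [0.5665, -0.204, 0.271]
tool_rot: [[0.985, 0.173, -0.011], [0.173, -0.985, 0.0], [-0.011, -0.002, -1.0]]
ft_force: [-0.0, 0.6, 0.1]
grip_width: 0.0184
gripper_force: 58.6
```

>>> {"method": "servo_tool", "body": {"deltas": "0 -4 18 6 0 0 0;0 -1 5 0 0 0 0;0 0 0 0 0 0 0;0 0 0 0 0 0 0"}}

```text
time_s: 12.67
position: [0.5663, -0.2241, 0.2658]
tool_rot: [[0.985, 0.175, -0.01], [0.175, -0.985, 0.0], [-0.009, -0.002, -1.0]]
ft_force: [-0.7, 0.9, -0.8]
grip_width: 0.0186
gripper_force: 58.7
```

```bash
cat > chk.py <<'E'
from h import *
from rig import env
import sys
t=np.array([float(sys.argv[1]),float(sys.argv[2])])
s=env.observe();P=s['position'];T=s['tool_rot'];print(P);go(s,[*t,.27],Rt(10,0))
ims=[]
for n in['side','top']:
    p=env.get_image(n);u=proj(p,np.array([P,P+T@[0,0,.12]]));c=u.mean(0).astype(int)
    w,col,uv=cloud(p,(c[0]-40,c[1]-45,c[0]+40,c[1]+45))
    m=(np.hypot(*(w[:,:2]-P[:2]).T)<.045)&(w[:,2]>P[2]-.14)&(w[:,2]<P[2]-.02);k=w[m]
    for lo in np.arange(P[2]-.13,P[2]-.01,.02):
        j=k[(k[:,2]>=lo)&(k[:,2]<lo+.02)]
        if len(j)>2:print(n,'z',round(lo+.01,3),len(j),(j.mean(0)-[*t,0]).round(4)*1000)
    print('minz',k[:,2].min() if len(k) else None, 'cam pos',(-p['world_to_cam'][:3,:3].T@p['world_to_cam'][:3,3]).round(2))
    ims.append(cv2.resize(p['img'][c[1]-60:c[1]+60,c[0]-60:c[0]+60],(390,390)))
cv2.imwrite(f'pics/{sys.argv[3]}.png',np.hstack(ims)[...,::-1])
E
python3 chk.py .5622 -.2295 4
```

```text
[ 0.56633012 -0.22410286  0.26584898]
t 12.67 tool shift mm [-5.   4.6 -4.1] w 0.0186 F [-0.7  0.9 -0.8]
 turn rotvec [-0.002   0.0094  0.0011] shift seen after turn [-5.   4.6 -4.2]
side z 0.146 9 [ -0.2  10.6 150.9]
side z 0.166 20 [ -0.3  11.8 166.1]
side z 0.186 18 [ -0.3  10.9 186.9]
side z 0.206 22 [  1.2  10.8 206. ]
side z 0.226 19 [  0.4  10.6 226.6]
side z 0.246 12 [  1.7  10.3 240.9]
minz 0.1478267529689523 cam pos [0.01 0.66 0.92]
minz None cam pos [0.3  0.01 1.28]
```

View pics/4.png

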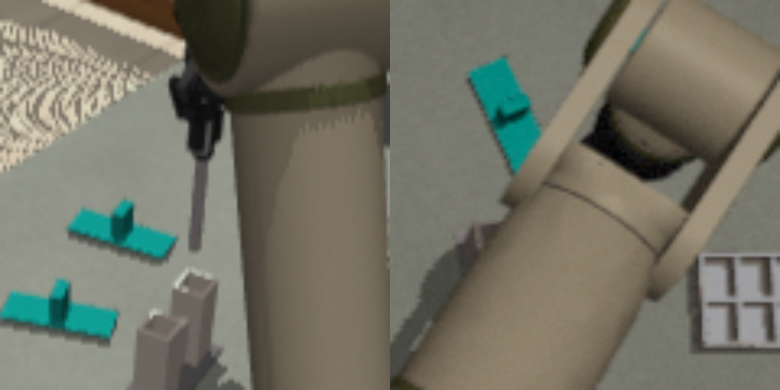

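Picture: the probe hangs vertical at side crop (200,200), above the far tube. It needs about 6 mm of correction.

>>> {"method": "servo_tool", "body": {"deltas": "0 -4.3 5.1 0 0 0.009 0;0 0 0 10 0 0 0;0 0 0 15 0 0 0;0 0 0 15 0 0 0;0 0 0 10 0 0 0;0 0 0 0 0 0 0"}}

```text
time_s: 13.27
position: [0.5621, -0.2297, 0.2138]
tool_rot: [[0.985, 0.175, -0.004], [0.175, -0.985, 0.004], [-0.003, -0.004, -1.0]]
ft_force: [0.1, 0.1, -0.2]
grip_width: 0.0186
gripper_force: 58.7
```

>>> {"method": "servo_tool", "body": {"deltas": "0 0 0 10 0 0 0;0 0 0 15 0 0 0;0 0 0 15 0 0 0;0 0 0 15 0 0 0;0 0 0 15 0 0 0;0 0 0 9 0 0 0;0 0 0 4 0 0 0;0 0 0 0 0 0 0"}}

```text
time_s: 13.93
position: [0.5626, -0.2303, 0.1322]
tool_rot: [[0.985, 0.174, -0.001], [0.174, -0.985, 0.002], [-0.001, -0.002, -1.0]]
ft_force: [0.3, 0.1, -0.7]
grip_width: 0.0186
gripper_force: 58.7
```

>>> {"method": "servo_tool", "body": {"deltas": "0 0 0 2 0 0 0;0 0 0 2 0 0 0;0 0 0 2 0 0 0;0 0 0 0 0 0 0"}}

```text
time_s: 14.27
position: [0.5627, -0.2303, 0.1266]
tool_rot: [[0.985, 0.174, -0.001], [0.174, -0.985, 0.002], [-0.0, -0.002, -1.0]]
ft_force: [-0.7, -0.1, -0.5]
grip_width: 0.0188
gripper_force: 58.7
```

>>> {"method": "servo_tool", "body": {"deltas": "0 0 0 1 0 0 0;0 0 0 1 0 0 0;0 0 0 1 0 0 0;0 0 0 0 0 0 0"}}

```text
time_s: 14.6
position: [0.5632, -0.2305, 0.1251]
tool_rot: [[0.985, 0.174, 0.002], [0.174, -0.985, 0.001], [0.002, -0.0, -1.0]]
ft_force: [-0.9, 1.1, 8.0]
grip_width: 0.0189
gripper_force: 60.0
```

>>> {"method": "servo_tool", "body": {"deltas": "1 0 0 0 0 0 0;1 0 0 0 0 0 0;1 0 0 0 0 0 0;1 0 0 0 0 0 0;1 0 0 0 0 0 0;1 0 0 0 0 0 0;1 0 0 -5 0 0 0;1 0 0 -10 0 0 0"}}

```text
time_s: 15.27
position: [0.5622, -0.2301, 0.138]
tool_rot: [[0.985, 0.174, -0.003], [0.174, -0.985, 0.003], [-0.002, -0.003, -1.0]]
ft_force: [0.0, 0.1, -0.4]
grip_width: 0.0851
gripper_force: 0.0
```

>>> {"method": "servo_tool", "body": {"deltas": "1 0 0 -20 0 0 0;1 0 0 -25 0 0 0;1 0 0 -30 0 0 0;1 0 0 -35 0 0 0;1 0 0 -25 0 0 0;1 0 0 0 0 0 0"}}

```text
time_s: 15.77
position: [0.5639, -0.2312, 0.2806]
tool_rot: [[0.985, 0.174, 0.009], [0.175, -0.985, -0.005], [0.008, 0.006, -1.0]]
ft_force: [0.2, -0.7, 1.2]
grip_width: 0.0853
gripper_force: 0.0
```

Run:
```python
from h import *
from rig import env
s=env.observe();R=Rt(9.5,30);print(s['position']);g=np.array([.608,.2165,.1258])-.08*R[:,2];print(g)
go(s,[.48,.20,.28],Rt(9.5))
s['position']=np.array([.48,.20,.28]);s['tool_rot']=Rt(9.5);go(s,g,R)
```

```text
[ 0.56391461 -0.23123669  0.28060861]
[0.64745142 0.2231019  0.19508203]
t 15.77 tool shift mm [  -7.4 -439.3   -2.1] w 0.0853 F [ 0.2 -0.7  1.2]
 turn rotvec [ 0.006  -0.0079  0.0096] shift seen after turn [ -11.6 -439.2    0.6]
t 15.77 tool shift mm [169.    4.9  84.9] w 0.0853 F [ 0.2 -0.7  1.2]
 turn rotvec [ 0.     -0.5236  0.    ] shift seen after turn [188.8   4.9 -10.9]
```

>>> {"method": "servo_tool", "body": {"deltas": "1 0 -20 0 0 -0.008 0.009;1 0 -40 0 0 0 0;1 -1 -41 0 0 0 0;1 -1 -41 0 0 0 0;1 -1 -41 0 0 0 0;1 -1 -41 0 0 0 0;1 -1 -41 0 0 0 0;1 -1 -41 0 0 0 0"}}

```text
time_s: 16.43
position: [0.5051, 0.072, 0.2748]
tool_rot: [[0.986, 0.165, -0.008], [0.165, -0.986, 0.0], [-0.008, -0.002, -1.0]]
ft_force: [0.3, -0.2, 0.8]
grip_width: 0.0856
gripper_force: 0.0
```

>>> {"method": "servo_tool", "body": {"deltas": "1 -1 -41 0 0 0 0;1 -1 -41 0 0 0 0;1 -1 -30 0 0 0 0;1 0 -20 0 0 -0.105 0;1 0 0 0 0 -0.105 0;1 0 0 0 0 -0.105 0;1 0 0 0 0 -0.105 0;1 0 0 0 0 -0.104 0"}}

```text
time_s: 17.1
position: [0.4813, 0.2001, 0.2753]
tool_rot: [[0.848, 0.166, -0.504], [0.144, -0.986, -0.083], [-0.511, -0.002, -0.86]]
ft_force: [0.1, -0.9, 0.4]
grip_width: 0.0854
gripper_force: 0.0
```

Run:
```python
from h import *
from rig import env
s=env.observe();R=Rt(9.5,30);print(s['position'],s['q']);g=np.array([.608,.2165,.1258]);
go(s,g-.08*R[:,2],R)
```

```text
[0.48128645 0.20009746 0.27532936] [9.51281936e+00 3.19986378e+01 5.57080290e+01 8.07831355e-02
 1.23005431e+02 8.99604627e+01]
t 17.1 tool shift mm [185.1   5.  -16.7] w 0.0854 F [ 0.1 -0.9  0.4]
 turn rotvec [-0.0011  0.0124  0.0016] shift seen after turn [185.3   4.7 -14.3]
```

>>> {"method": "servo_tool", "body": {"deltas": "1 10 1 -16 0 0.012 0;1 30 1 0 0 0 0;1 35 1 0 0 0 0;1 35 1 0 0 0 0;1 35 1 0 0 0 0;1 28 0 0 0 0 0;1 12 0 0 0 0 0;1 0 0 0 0 0 0"}}

```text
time_s: 17.77
position: [0.6493, 0.2228, 0.1927]
tool_rot: [[0.854, 0.165, -0.494], [0.144, -0.986, -0.081], [-0.501, -0.002, -0.866]]
ft_force: [-0.0, -0.2, -0.9]
grip_width: 0.0852
gripper_force: 0.0
```

Run:
```python
from h import *
from rig import env
s=env.observe();p=s['position'];T=s['tool_rot'];print(p);go(s,[.608,.2165,.1258],Rt(9.5,30));q=env.get_image('side')
o=proj(q,[.617,.217,.139]).astype(int)
w,c,_=cloud(q,(*(o-40),*(o+40)));m=(c.sum(1)<150)&(w[:,2]>.1)
w=(w[m]-p)@T*1000
for lo in range(-30,120,15):
  k=w[(w[:,2]>lo)&(w[:,2]<lo+15)]; k=k[(abs(k[:,1])<25)&(abs(k[:,0])<30)]
  if len(k):print(lo,len(k),k.mean(0).round(1),k.min(0).round(1),k.max(0).round(1))
```

```text
[0.64933299 0.22275667 0.19265471]
t 17.77 tool shift mm [-2.7 -0.5 78.8] w 0.0852 F [-0.  -0.2 -0.9]
 turn rotvec [-0.0016  0.0009  0.0008] shift seen after turn [-2.8 -0.7 78.8]
30 16 [-4.7 -7.5 40.5] [-12.7 -11.9  37.6] [ 5.7  2.6 44.2]
45 25 [ -9.7 -10.5  52.5] [-13.6 -15.2  45.2] [-2.1 -4.3 59.8]
60 27 [-9.7 -8.5 68. ] [-14.9 -13.5  61. ] [-2.3 -0.6 74.5]
75 25 [-10.   -6.8  80.6] [-14.7 -14.1  75.1] [-3.9  6.1 87. ]
```

>>> {"method": "servo_tool", "body": {"deltas": "1 -3.5 -1 5 0 0 0;1 0 0 18 0 0 0;1 0 0 20 0 0 0;1 0 0 18 0 0 0;1 0 0 10 0 0 0;1 0 0 6 0 0 0;1 0 0 0 0 0 0;0 0 0 0 0 0 0"}}

```text
time_s: 18.48
position: [0.6073, 0.2173, 0.1326]
tool_rot: [[0.856, 0.166, -0.489], [0.145, -0.986, -0.081], [-0.496, -0.002, -0.869]]
ft_force: [-0.4, -1.2, -0.6]
grip_width: 0.0756
gripper_force: 0.0
```

>>> {"method": "servo_tool", "body": {"deltas": "0 0 0 0 0 0 0;0 0 0 0 0 0 0;0 0 0 0 0 0 0;0 0 0 0 0 0 0;0 0 0 0 0 0 0;0 0 0 0 0 0 0;0 0 0 0 0 0 0"}}

```text
time_s: 19.07
position: [0.6075, 0.2174, 0.1313]
tool_rot: [[0.856, 0.166, -0.49], [0.145, -0.986, -0.08], [-0.496, -0.002, -0.868]]
ft_force: [2.0, 1.4, 2.3]
grip_width: 0.0189
gripper_force: 58.6
```

>>> {"method": "servo_tool", "body": {"deltas": "0 0 0 -5 0 0 0;0 0 0 -10 0 0 0;0 0 0 -15 0 0 0;0 0 0 -15 0 0 0;0 0 0 -15 0 0 0;0 0 0 -15 0 0 0;0 0 0 -15 0 0 0;0 0 0 -10 0 0 0"}}

```text
time_s: 19.73
position: [0.6569, 0.2252, 0.2189]
tool_rot: [[0.856, 0.165, -0.49], [0.144, -0.986, -0.081], [-0.496, -0.001, -0.868]]
ft_force: [0.4, 0.4, -0.7]
grip_width: 0.0186
gripper_force: 58.6
```

>>> {"method": "servo_tool", "body": {"deltas": "0 -25 0 -15 0 0.102 -0.002;0 -25 0 -15 0 0.102 -0.002;0 -25 0 -15 0 0.102 -0.002;0 -25 0 -15 0 0.102 -0.002;0 -25 0 -15 0 0.103 -0.001;0 0 0 0 0 0 0"}}

```text
time_s: 20.23
position: [0.5577, 0.2088, 0.3329]
tool_rot: [[0.985, 0.175, -0.0], [0.175, -0.985, 0.004], [0.0, -0.004, -1.0]]
ft_force: [1.2, 1.1, 0.4]
grip_width: 0.0187
gripper_force: 58.7
```

Run:
```python
from h import *
from rig import env
s=env.observe();print(s['position']);go(s,[.5487,-.1505,.28],Rt(10,0))
```

```text
[0.55766263 0.20876118 0.33293749]
t 20.23 tool shift mm [-71.8 352.3  51.5] w 0.0187 F [1.2 1.1 0.4]
 turn rotvec [-0.0039 -0.0003  0.0016] shift seen after turn [-71.2 352.2  52.9]
```

>>> {"method": "servo_tool", "body": {"deltas": "0 -4 20 0 0 0 0;0 -8 40 3 0 0 0;0 -8 41 5 0 0 0;0 -8 41 6 0 0 0;0 -8 41 6 0 0 0;0 -9 41 6 0 0 0;0 -9 41 6 0 0 0;0 -8 38 7 0 0 0"}}

```text
time_s: 20.9
position: [0.5543, -0.0996, 0.2874]
tool_rot: [[0.985, 0.173, -0.011], [0.173, -0.985, 0.002], [-0.01, -0.004, -1.0]]
ft_force: [1.3, 0.5, -1.5]
grip_width: 0.0187
gripper_force: 58.7
```

>>> {"method": "servo_tool", "body": {"deltas": "0 -6 29 7 0 0 0;0 -3 18 6 0 0 0;0 0 2 0 0 0 0;0 0 0 0 0 0 0;0 0 0 0 0 0 0"}}

```text
time_s: 21.32
position: [0.5544, -0.1464, 0.2746]
tool_rot: [[0.985, 0.174, -0.01], [0.174, -0.985, 0.003], [-0.01, -0.005, -1.0]]
ft_force: [-0.5, 0.2, -1.6]
grip_width: 0.0187
gripper_force: 58.8
```

```bash
python3 chk.py .5487 -.1505 5
```

```text
[ 0.55440631 -0.14636346  0.27464726]
t 21.32 tool shift mm [-6.3  3.1  4.7] w 0.0187 F [-0.5  0.2 -1.6]
 turn rotvec [-0.0046  0.0095  0.0006] shift seen after turn [-6.3  3.1  4.6]
side z 0.155 14 [  3.9  10.  158.5]
side z 0.175 19 [  4.6   9.9 174.1]
side z 0.195 20 [  3.6  10.5 194.8]
side z 0.215 22 [  4.6   9.9 214.7]
side z 0.235 23 [  5.6   9.6 234.9]
side z 0.255 10 [  4.    9.2 250.3]
minz 0.15223827160051073 cam pos [0.01 0.66 0.92]
minz None cam pos [0.3  0.01 1.28]
```

View pics/5.png

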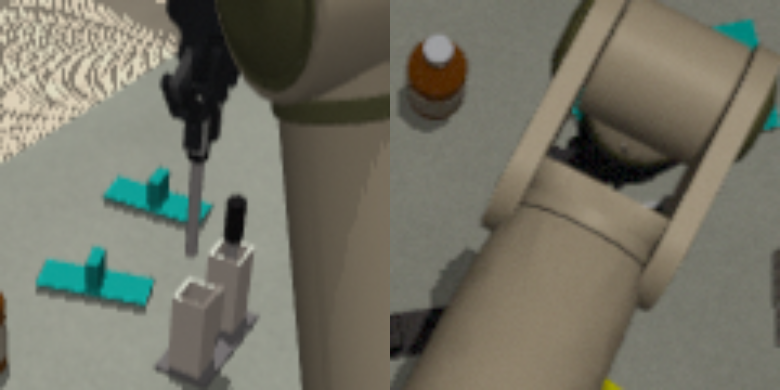

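Picture: probe 1 stands in the far tube (236,215). Probe 2 hangs vertical at (195,205), about 8 mm off the near tube's axis.

>>> {"method": "servo_tool", "body": {"deltas": "0 -7 3.8 0 0 0.009 0;0 0 0 10 0 0 0;0 0 0 15 0 0 0;0 0 0 15 0 0 0;0 0 0 8 0 0 0;0 0 0 0 0 0 0"}}

```text
time_s: 21.92
position: [0.5472, -0.1512, 0.2251]
tool_rot: [[0.985, 0.174, -0.004], [0.174, -0.985, 0.006], [-0.003, -0.006, -1.0]]
ft_force: [-0.8, -0.1, -0.9]
grip_width: 0.0185
gripper_force: 58.8
```

>>> {"method": "servo_tool", "body": {"deltas": "0 0 0 10 0 0 0;0 0 0 15 0 0 0;0 0 0 15 0 0 0;0 0 0 15 0 0 0;0 0 0 15 0 0 0;0 0 0 8 0 0 0;0 0 0 4 0 0 0;0 0 0 0 0 0 0"}}

```text
time_s: 22.58
position: [0.5478, -0.1514, 0.1442]
tool_rot: [[0.985, 0.174, -0.002], [0.174, -0.985, 0.004], [-0.001, -0.005, -1.0]]
ft_force: [-0.4, -0.7, -0.7]
grip_width: 0.0189
gripper_force: 58.8
```

>>> {"method": "servo_tool", "body": {"deltas": "0 0 0 3 0 0 0;0 0 0 3 0 0 0;0 0 0 2 0 0 0;0 0 0 2 0 0 0;0 0 0 1 0 0 0;0 0 0 0 0 0 0"}}

```text
time_s: 23.08
position: [0.5478, -0.1513, 0.1333]
tool_rot: [[0.985, 0.174, -0.001], [0.174, -0.985, 0.004], [-0.001, -0.004, -1.0]]
ft_force: [0.4, -0.4, -1.6]
grip_width: 0.0185
gripper_force: 58.8
```

>>> {"method": "servo_tool", "body": {"deltas": "0 0 0 1 0 0 0;0 0 0 1 0 0 0;0 0 0 0 0 0 0"}}

```text
time_s: 23.33
position: [0.5478, -0.1513, 0.1313]
tool_rot: [[0.985, 0.174, -0.001], [0.174, -0.985, 0.004], [-0.001, -0.004, -1.0]]
ft_force: [0.3, -0.7, -1.0]
grip_width: 0.0187
gripper_force: 58.8
```

>>> {"method": "servo_tool", "body": {"deltas": "0 0 0 1 0 0 0;0 0 0 1 0 0 0;0 0 0 1 0 0 0;0 0 0 0 0 0 0"}}

```text
time_s: 23.67
position: [0.5484, -0.1515, 0.1297]
tool_rot: [[0.985, 0.174, 0.001], [0.174, -0.985, 0.003], [0.002, -0.003, -1.0]]
ft_force: [-1.7, -0.3, 8.4]
grip_width: 0.0183
gripper_force: 60.1
```

Bottom contact. Open halfway, retreat and check.

>>> {"method": "servo_tool", "body": {"deltas": "0.55 0 0 0 0 0 0;0.55 0 0 0 0 0 0;0.55 0 0 0 0 0 0;0.55 0 0 0 0 0 0;0.55 0 0 0 0 0 0;0.55 0 0 0 0 0 0;0.55 0 0 -5 0 0 0;0.55 0 0 -10 0 0 0"}}

```text
time_s: 24.33
position: [0.5474, -0.1512, 0.143]
tool_rot: [[0.985, 0.174, -0.003], [0.174, -0.985, 0.005], [-0.002, -0.006, -1.0]]
ft_force: [-0.2, 0.3, 0.8]
grip_width: 0.047
gripper_force: 0.0
```

>>> {"method": "servo_tool", "body": {"deltas": "0.55 0 0 -20 0 0 0;0.55 0 0 -30 0 0 0;0.55 0 0 -35 0 0 0;0.55 -20 0 -35 0 0 0;0.55 -40 0 -15 0 0 0;0.55 -40 0 0 0 0 0;0.55 -20 0 0 0 0 0;0.55 0 0 0 0 0 0"}}

```text
time_s: 25.0
position: [0.428, -0.1728, 0.28]
tool_rot: [[0.985, 0.172, 0.0], [0.172, -0.985, 0.003], [0.001, -0.002, -1.0]]
ft_force: [0.5, 0.4, 0.4]
grip_width: 0.0469
gripper_force: 0.0
```

Run:
```python
from h import *
from rig import env
print(env.observe()['position'],env.observe()['time_s'])
ims=[]
for n in['top','side']:
    p=env.get_image(n);ims.append(p['img'])
    for t in([.5487,-.1505],[.5622,-.2295]):
        u=proj(p,[*t,.14]).astype(int);w,c,_=cloud(p,(u[0]-25,u[1]-25,u[0]+25,u[1]+25))
        m=(np.hypot(*(w[:,:2]-t).T)<.03)&(w[:,2]>.11)&(w[:,2]<.2)&(c.sum(1)<200)
        if m.any():print(n,t,m.sum(),w[m].mean(0).round(4),w[m,2].max().round(4))
    u=proj(p,[.45,.03,.01]).astype(int);w,c,_=cloud(p,(u[0]-40,u[1]-35,u[0]+40,u[1]+35))
    m=(w[:,2]<.024)&(w[:,2]>.006)&(c.sum(1)<200);print('lid',m.sum(),m.any() and (rect(w[m]),w[m,2].mean(),w[m,2].std()))
a=cv2.resize(ims[0][110:300,150:420],(540,380));b=cv2.resize(ims[1][110:300,110:380],(540,380))
cv2.imwrite('pics/6.png',cv2.resize(np.vstack([a,b]),None,fx=.78,fy=.78)[...,::-1])
```

```text
[ 0.42796216 -0.17277018  0.27996254] 25.0
top [0.5487, -0.1505] 50 [ 0.5471 -0.1471  0.1557] 0.1703
lid 421 ((array([450.1,  29. ]), array([ 45.5, 122.5]), np.float32(99.5)), np.float64(0.013550451632389394), np.float64(0.0025550476009365036))
side [0.5487, -0.1505] 88 [ 0.5462 -0.1437  0.1453] 0.1675
side [0.5622, -0.2295] 82 [ 0.5581 -0.2225  0.1445] 0.166
lid 402 ((array([449.2,  31.3]), array([ 46.4, 128.1]), np.float32(99.6)), np.float64(0.012808342040853361), np.float64(0.0024766777166881455))
```

View pics/6.png

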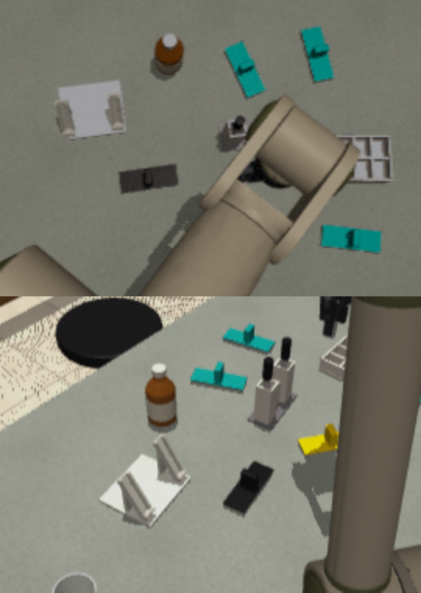

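Both probes stand grip up in the tubes at side crop (267,370) and (287,350), with their tops at about 0.166 m (seated is 0.165). The lid is flat, and the bottle and tray are unmoved.

```bash
python3 -c "
from rig import env
print(env.close_job())"
```

```text
the job is handed in; nothing more can be done
None
```

The job is handed in at about 25 s: the lid is flat and right way up on the bench, and one probe stands grip up in each tube on its bottom; the hand-in call gave no pass or fail result.

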